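# Tin under the drawer gauge

## Robot

A 7-joint arm with a two-finger parallel gripper is mounted at the origin on the work surface. World frame = base frame: x ahead of the robot, y to its left, z up, the work surface at z = 0. Lengths are in m, angles in rad, forces in N, time in s.
With the tool pointing down it reaches from about 0.425 to 0.925 m from the base axis. Payload 6.8 kg.
Tool frame: the origin (TCP) lies at the very end of the fingers, on their centre line; the grasp point (between the pads) lies 19 mm behind it; z points along the fingers, y is the direction in which the jaws open and shut (so a half turn about z gives the same grasp; the last joint's range is limited). The gripper opens to 85 mm and grips with 20 to 120 N. Pads are 22 mm wide; open, the fingers measure 114 mm over their backs; the gripper's body (76 mm by 85 mm) begins 54 mm behind the grasp point. The pads swing forward as they close: fully open they stand 13 mm farther back than shut.
Start: joints at [-1.332, 0.477, 0.022, 1.555, -0.011, 1.109, -0.083], TCP at [0.229, 0.635, 0.231] pointing down, gripper open.
Joint ranges: [-2.96, 2.96], [-0.34, 2.1], [-1.41, 1.46], [0.24, 2.44], [-1.37, 4.51], [0.17, 1.92], [-2.96, 2.96]. Speed limits (rad/s): [2.39, 2.39, 3.14, 3.14, 3.14, 3.14, 3.14].

## Interface

Orientations are given as a unit quaternion [w, x, y, z].
In Python, from station import bot gives the robot as it stands.
- The arm moves only by the tool move_arm, never from a script. Its argument "commands" is text: rows parted by semicolons, each of 7 numbers parted by spaces: the opening, from 0 (shut) to 1 (fully open), then the shift along the tool's x, y, z in cm, then the turn, a rotation vector about the tool's x, y, z in degrees. In form: gripper tx ty tz rx ry rz; .... A call has 1 to 12 rows; each row shifts and turns the commanded pose from where the row before left it, along the tool's axes as they then stand; what a row does not reach is not made up. A row lasts 1/12 s, in which the tool goes at most 41.7 mm and 7.16 degrees, less where a joint would pass 70% of its speed; a pose out of reach is approached as far as the arm can. A call with a gripper value outside its range is refused whole. The fingers move at their own pace and stop on an object; "force" is the grip in N (left out, the last holds). Time passes only in rows, so rows that do not move let the fingers close. It gives the time, the measured TCP pose, the force and the opening at its end, in the units of the state.
- bot.get_obs(): the state, without advancing time (a new reading comes with each control period).
- bot.read_camera(name): name is "scene" or "side" or "wrist"; returns a dict with "img" (480x640x3 uint8, red, green, blue), "K" (3x3 intrinsics, pixels), "distortion" ([k1, k2, p1, p2, k3] as OpenCV has them; the pictures are not rectified), "rvec" (rotation vector, rad) and "tvec" (3), from world to camera coordinates, as OpenCV has them; the wrist camera has in their place "hand_eye" (4x4, takes a point from camera to tool coordinates, whose origin is the TCP and whose axes are the flange's). Camera axes: x right, y down, z forward; pixel columns grow to the right and rows downward; lengths in m; the calibration is good to about 2 mm. A picture is of the moment at which its call begins: read the wrist's pose just before it. There is no depth.
- bot.hand_in(): hands the job in, once; it reports no verdict.
The state is a dict: "t": time; "q": joint angles; "joint_vel": joint speeds; "joint_torque": joint torques, N m; "eef_pos": TCP position; "tool_rot": TCP orientation; "contact_force": force on the tool from outside, world axes, zero at the start; "torque": the same for the moment, N m; "gripper_width": opening from 0.0 (shut) to 1.0 (fully open).
Only numpy, scipy, OpenCV 4.12 (cv2) and the standard library are available. Lean on these libraries where they do the work, as an engineer would, in place of code of your own. Each camera call takes 0.05 s, during which the arm holds its last target. There are 200 camera calls.

## Task

Press the raised lid of the oblong aluminium tin all the way down, then push the tin lengthways along the bench under the bar of the steel height gauge, to check that it will fit the low drawer. Keep pushing gently until it meets the spring stop behind the bar and presses that back about 7 mm, hold it there for a second, then let go and leave the tin standing under the bar. Do not force anything and leave the other things on the bench alone.

Things in the scene. Friction and masses are not known exactly. Their poses are not given: they have to be found in the camera images.
- tin_center (a point): Oblong plain aluminium tin, 150 mm long (x), 56 wide (y), 0.25 to 0.5 kg; either end may lead. Body 50 mm high; the flat lid (140 x 44 x 10 mm) sits on it: 60 mm in all when home. This point: on the centre line, 26 mm above the underside. Grip it across its width, below the lid, 30 mm or more behind the centre, so that the hand stays clear of the bar.
- lid_top (a point): Centre of the flat top of the tin's lid, axes as the tin's. It starts 7 to 10 mm too high, slides straight down against a steady drag of about 6 N and stops hard when home, 60 mm above the tin's underside (34 mm above the tin's centre point); it stays where left. Press it with no more than 30 N.
- gauge: Fixed steel height gauge. Origin on the bench under the middle of the bar; x is the pushing direction (in from -x), y along the bar, z up. Two posts, 30 mm deep in x, leave a lane 64 mm wide; foot plates reach to y = +-68 mm. The lane floor is the bench. Low side strips run back to a plate at x = 101 mm. Push the tin against no part of it with more than 20 N.
- bar_under (a point): Middle of the underside of the gauge's bar, 63.5 mm above the bench, axes as the gauge's. The bar is 12 mm deep (x), 92 mm long (y) and 16 mm high.
- stop_zone (a point): Fixed point in the gauge's lane, 32.5 mm past the bar's middle (+x). The stop, a rubber pad 44 mm wide and 36 high, rests with its face up to 17.5 mm before or past this point, set anew each time, not reported. At touch the tin's centre is 75 mm before it. Pad spring: 1.2 N per mm over 16 mm, then rigid. Press it back 4 to 11 mm: 5 to 13 N beyond the tin's drag on the bench (friction 0.6, more if the hand bears down).
- jug: Bystander: yellow plastic jug, 190 mm high, 125 mm wide, origin under its centre.
- mug_a: Bystander: enamel mug, 80 mm high and wide, origin under its centre.
- mug_b: Bystander: enamel mug, 80 mm high and wide, origin under its centre.
- spoon: Bystander: bamboo spoon, 240 mm long, lying between tin and gauge along its x.
- bowls: Bystander: tier of three aluminium bowls, 126 mm high, 128 mm wide, origin under its centre.
- dish: Bystander: small clay dish, 100 mm wide, 40 mm high, origin under its centre.
Not all that is in view belongs to the job. Leave any green, pink or yellow look-alike of the part that bears tin_center alone.

How it is judged:
By the outcome, as a careful person would: the job done as asked, in the order asked, and still so for the second after the job is handed in, with the robot touching nothing.
It also fails if it takes over 72 s, if anything falls off the work surface, if the arm or the gripper's body presses on something with over 40 N, if the wrist force passes 120 N, or if a joint passes its speed limit or range.

## Working session

There is one attempt and no reset: what is moved stays moved. The work goes in short steps, Python scripts to look and compute and a tool call to move; the robot and the scene stay as the last step left them, time stands still between calls to the robot, and variables do not carry over. Pictures are saved under pics/ and viewed, about 8 in all and at most 12, crops included, and the job is handed in when it is done.

Besides the shell and the picture viewer there is one more tool, called after "Request:" in YAML: its name, and indented under it one key for each argument. move_arm: Moves the arm, as the interface text tells. Its arguments: {"type":"object","properties":{"commands":{"type":"string"},"force":{"type":"number"}},"required":["commands"]}

```bash
mkdir -p pics; ls
python3 - <<'E'
from station import bot
import cv2
o=bot.get_obs(); print({k:(o[k]) for k in('t','eef_pos','tool_rot','contact_force','gripper_width')})
for n in('scene','side'):
    c=bot.read_camera(n); cv2.imwrite(f'pics/{n}0.png',c['img'][:,:,::-1]); print(n,c['K'],c['distortion'],c['rvec'],c['tvec'])
E
```

```text
pics
{'t': 0.0, 'eef_pos': array([0.22926284, 0.63424267, 0.23030283]), 'tool_rot': array([-8.53522097e-05,  1.72543543e-01,  9.85001460e-01, -9.17961571e-04]), 'contact_force': array([-0.13844431,  0.1725216 , -0.2971727 ]), 'gripper_width': 1.0009796513060198}
scene [[590.1330832    0.         327.23868088]
 [  0.         590.1330832  244.21562663]
 [  0.           0.           1.        ]] [-0.02721505  0.          0.          0.          0.        ] [ 0.95651858  2.28492682 -1.2616645 ] [ 0.45720486 -0.11698266  1.76474263]
side [[444.03884639   0.         321.57174048]
 [  0.         444.03884639 238.45277851]
 [  0.           0.           1.        ]] [-0.06691508  0.          0.          0.          0.        ] [ 2.41006339 -0.05789176  0.03895945] [-0.54486322  0.01827366  1.28046033]
```

View pics/scene0.png

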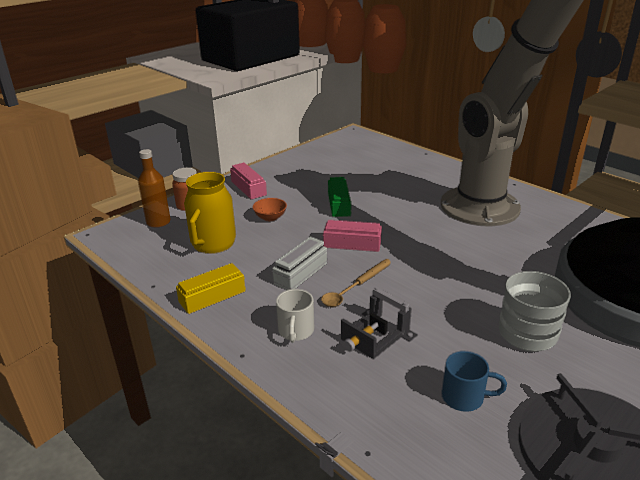

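View pics/side0.png

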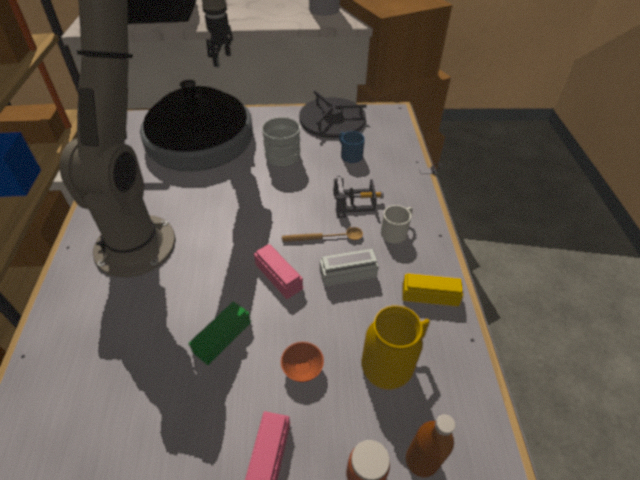

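Run:
```python
import cv2,numpy as np
a=cv2.imread('pics/scene0.png')[225:365,260:420]; b=cv2.imread('pics/side0.png')[165:295,260:420]
cv2.imwrite('pics/c1.png',cv2.resize(a,None,fx=5,fy=4.285,interpolation=cv2.INTER_CUBIC))
cv2.imwrite('pics/c2.png',cv2.resize(b,None,fx=5,fy=4.6,interpolation=cv2.INTER_CUBIC))
```

```text
(no output)
```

View pics/c1.png

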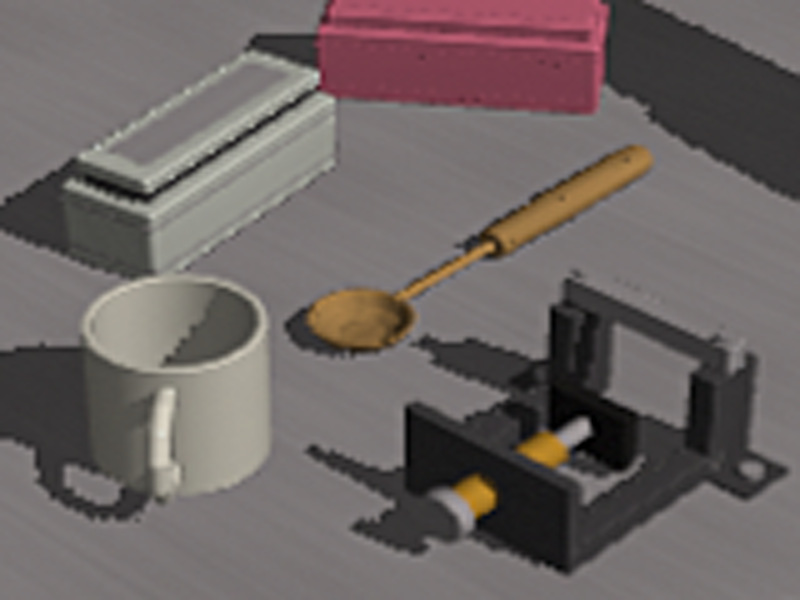

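View pics/c2.png

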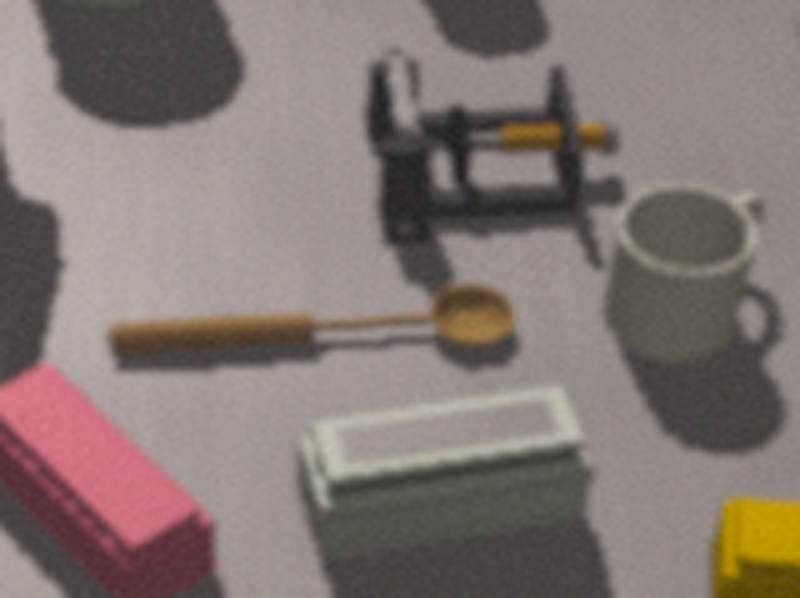

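```bash
cat > h.py <<'E'
import numpy as np,cv2
from scipy.optimize import least_squares
from scipy.spatial.transform import Rotation as R
from station import bot
def w2c(n):
    c=bot.read_camera(n); return c['rvec'],c['tvec'],c['K'],c['distortion']
def wrist():
    o=bot.get_obs(); c=bot.read_camera('wrist'); T=np.eye(4)
    q=o['tool_rot']; T[:3,:3]=R.from_quat([q[1],q[2],q[3],q[0]]).as_matrix(); T[:3,3]=o['eef_pos']
    M=np.linalg.inv(T@c['hand_eye']); return c['img'],(cv2.Rodrigues(M[:3,:3])[0],M[:3,3],c['K'],np.array(c['distortion']))
def proj(P,cam): return cv2.projectPoints(np.array(P,float).reshape(-1,3),*[np.array(a,float) for a in cam])[0].reshape(-1,2)
def place(P,p):
    P=np.array(P,float); c,s=np.cos(p[2]),np.sin(p[2])
    return np.c_[p[0]+c*P[:,0]-s*P[:,1],p[1]+s*P[:,0]+c*P[:,1],P[:,2]]
def fit(views,p0,rest=None):
    """views: list of (cam, pts(p)->Nx3 local, uv)"""
    def f(p): return np.concatenate([(proj(place(m(p),p),cam)-uv).ravel() for cam,m,uv in views])
    r=least_squares(f,p0,loss='soft_l1',x_scale=[.01,.01,.05]+[.01]*(len(p0)-3)); return r.x,f(r.x).reshape(-1,2)
E
python3 - <<'E'
from h import *
np.set_printoptions(precision=4,suppress=True)
S,D=w2c('scene'),w2c('side')
cs=lambda a:np.c_[260+(np.array(a)[:,0]+.5)/5-.5,225+(np.array(a)[:,1]+.5)/4.285-.5]
cd=lambda a:np.c_[260+(np.array(a)[:,0]+.5)/5-.5,165+(np.array(a)[:,1]+.5)/4.6-.5]
L=lambda sx,sy,h:[sx*.07,sy*.022,.06+h]
B=lambda sx,sy,z:[sx*.075,sy*.028,z]
ms=lambda p:[L(1,-1,p[3]),L(-1,-1,p[3]),L(-1,1,p[3]),L(1,1,p[3]),B(1,-1,0),B(-1,-1,0),B(1,1,0),B(1,-1,.05),B(-1,-1,.05),B(1,1,.05)]
us=cs([(147,190),(322,78),(250,50),(78,158),(155,272),(336,165),(72,240),(153,210),(335,97),(65,185)])
md=lambda p:[L(-1,-1,p[3]),L(1,-1,p[3]),L(1,1,p[3]),L(-1,1,p[3]),B(-1,1,.05),B(1,1,.05),B(1,1,0),B(-1,1,0)]
ud=cd([(315,425),(565,385),(585,440),(335,480),(320,507),(590,465),(588,510),(325,560)])
x,r=fit([(S,ms,us),(D,md,ud)],[.65,.1,.1,.008]); print('tin',x,np.degrees(x[2]));print(r.T)
gs=lambda p:[[.006,.046,.0795],[.006,-.046,.0795],[.101+p[5],p[3],p[4]],[.101+p[5],-p[3],p[4]],[.101+p[5],-p[3],0],[.101+p[5],p[3],0],[-.015,-.068,0],[.015,-.068,0]]
gd=lambda p:[[0,-.046,.0795],[0,.046,.0795],[.101+p[5],-p[3],p[4]]]
x,r=fit([(S,gs,cs([(567,283),(745,352),(408,403),(580,485),(570,572),(408,470),(788,468),(745,498)])),(D,gd,cd([(395,52),(400,140),(558,70)]))],[.7,-.1,0.,.04,.05,.0]); print('gauge',x,np.degrees(x[2]));print(r.T)
E
```

```text
tin [ 0.6096 -0.1301 -0.4244  0.0028] -24.3159529299306
[[-18.675   -0.1125  20.5503   0.2447 -21.2753  -1.5632   1.6867 -22.176
   -1.6224   1.8647  -1.6835  -1.1315  -0.2501   0.2241   2.2017   0.6874
   -0.8714   0.861 ]
 [-16.4374  -1.6035  13.7806   0.4153 -15.4746  -2.8714   4.327  -17.591
   -3.3276   0.2921   0.2814  24.5817   0.3124 -23.3096 -28.1662  -3.1802
   -1.5743 -28.1298]]
gauge [ 0.6467  0.2384 -0.9645 -0.0326  0.0502 -0.0299] -55.262226072997066
[[ 32.8043   0.1433  35.3996  -2.474   -1.2245  34.6092  -0.5086  -5.6341
   -0.1497  20.9415   0.2167]
 [ 44.4567  -0.5227  -0.7733   0.4799  -1.4823   1.5997  -4.2852 -12.7423
   -4.9485 -35.0303   0.3075]]
```

Run:
```python
from h import *
np.set_printoptions(precision=3,suppress=True)
for n in('scene','side'):
    c=w2c(n); print(n,proj([[0,0,0],[.7,0,0],[.6,0,0],[.7,.1,0]],c).tolist())
```

```text
scene [[479.83123380590257, 205.17255284156187], [311.02092132988747, 311.4127682772016], [341.27364086926076, 292.3994696084963], [342.64906276122593, 331.5468557648619]]
side [[134.9156345089956, 244.7128654332495], [373.7061510249574, 237.27114639157628], [340.0040580392787, 238.32250857999284], [369.4867786509955, 213.3842640332319]]
```

```bash
cat > f1.py <<'E'
from h import *
np.set_printoptions(precision=4,suppress=True)
S,D=w2c('scene'),w2c('side')
cs=lambda a:np.c_[260+(np.array(a)[:,0]+.5)/5-.5,225+(np.array(a)[:,1]+.5)/4.285-.5]
cd=lambda a:np.c_[260+(np.array(a)[:,0]+.5)/5-.5,165+(np.array(a)[:,1]+.5)/4.6-.5]
L=lambda sx,sy,h:[sx*.07,-sy*.022,.06+h]
B=lambda sx,sy,z:[sx*.075,-sy*.028,z]
ms=lambda p:[L(1,-1,p[3]),L(-1,-1,p[3]),L(-1,1,p[3]),L(1,1,p[3]),B(1,-1,0),B(-1,-1,0),B(1,1,0),B(1,-1,.05),B(-1,-1,.05),B(1,1,.05)]
us=cs([(147,190),(322,78),(250,50),(78,158),(155,272),(336,165),(72,240),(153,210),(335,97),(65,185)])
md=lambda p:[L(-1,-1,p[3]),L(1,-1,p[3]),L(1,1,p[3]),L(-1,1,p[3]),B(-1,1,.05),B(1,1,.05),B(1,1,0),B(-1,1,0)]
ud=cd([(315,425),(565,385),(585,440),(335,480),(320,507),(590,465),(588,510),(325,560)])
x,r=fit([(S,ms,us),(D,md,ud)],[.65,-.1,.1,.008]); print('tin',x,np.degrees(x[2]));print(r.T)
gs=lambda p:[[.006,-.046,.0795],[.006,.046,.0795],[.101+p[5],-p[3],p[4]],[.101+p[5],p[3],p[4]],[.101+p[5],p[3],0],[.101+p[5],-p[3],0],[-.015,.068,0],[.015,.068,0]]
gd=lambda p:[[0,.046,.0795],[0,-.046,.0795],[.101+p[5],p[3],p[4]]]
x,r=fit([(S,gs,cs([(567,283),(745,352),(408,403),(580,485),(570,572),(408,470),(788,468),(745,498)])),(D,gd,cd([(395,52),(400,140),(558,70)]))],[.65,.1,0.,.04,.05,.0]); print('gauge',x,np.degrees(x[2]));print(r.T)
E
python3 f1.py
```

```text
tin [ 0.6119 -0.1291  0.1701  0.0027] 9.74725880427393
[[ 0.2355 -0.2112  0.1332 -0.4424  0.5142  0.3714 -0.9231 -0.0293  0.3456
  -0.7907 -0.8261 -0.3561  0.544  -1.067   0.4915  1.5121 -0.082  -0.8144]
 [-0.7551 -0.9143  0.4522  0.788   3.4054 -0.7373  3.0616  0.8512 -1.2467
  -0.9435 -0.327  -0.0819  0.3206  0.5309 -0.223  -0.6875  0.893  -0.4547]]
gauge [ 0.6076  0.1549 -0.0084  0.0476  0.0496  0.0034] -0.47911438832343917
[[ 0.0338 -2.7476 -0.0583 -0.7713  0.45   -0.0914  0.4741  0.3596 -0.1451
   1.0211 -0.4412]
 [-3.7259 -1.4663 -0.9645  1.0724 -1.1339  1.1397  0.4447  0.0824 -2.639
  -1.8499 -0.1727]]
```

Request:
move_arm:
  commands: "1 0 0 -2.4 0 0 -6.62;1 0 0 -2.4 0 0 -6.62;1 0 0 -2.4 0 0 -6.62;1 -1.8 -2.9 0 0 0 0;1 -1.8 -2.9 0 0 0 0;1 -1.8 -2.9 0 0 0 0;1 -1.8 -2.9 0 0 0 0;1 -1.8 -2.9 0 0 0 0;1 -1.8 -2.9 0 0 0 0;1 -1.8 -2.9 0 0 0 0;1 -1.8 -2.9 0 0 0 0;1 -1.8 -2.9 0 0 0 0"

```text
t: 1.4
eef_pos: [0.392, 0.3722, 0.3035]
tool_rot: [0.0, 0.0, 1.0, 0.0]
contact_force: [0.7, 0.2, 0.3]
gripper_width: 0.997
```

Run:
```python
from h import *
np.set_printoptions(precision=4,suppress=True)
print(bot.read_camera('wrist')['hand_eye'],bot.read_camera('wrist')['K'])
```

```text
[[-0.0001 -0.9582 -0.2862  0.0728]
 [ 1.     -0.0002  0.0002 -0.0017]
 [-0.0003 -0.2862  0.9582 -0.1435]
 [ 0.      0.      0.      1.    ]] [[350.0426   0.     307.5257]
 [  0.     350.0426 238.2787]
 [  0.       0.       1.    ]]
```

Request:
move_arm:
  commands: "1 -2.3 -1.6 1.5 0 0 0;1 -2.3 -1.6 1.5 0 0 0;1 -2.3 -1.6 1.5 0 0 0;1 0 0 0 0 0 0;1 0 0 0 0 0 0"

```text
t: 1.92
eef_pos: [0.4611, 0.3243, 0.2573]
tool_rot: [-0.001, 0.002, 1.0, -0.001]
contact_force: [-1.0, 1.2, 0.1]
gripper_width: 1.003
```

Run:
```python
from h import *
im,cam=wrist(); np.savez('w1.npz',*cam); cv2.imwrite('pics/w1.png',im[:,:,::-1])
print(proj(place([[0,0,.0795],[.1,0,.05],[-.015,.068,0]],[.6076,.1549,-.008]),cam))
```

```text
[[152.49878541 348.79380026]
 [173.33453702 403.85316729]
 [229.81590093 303.01754218]]
```

View pics/w1.png

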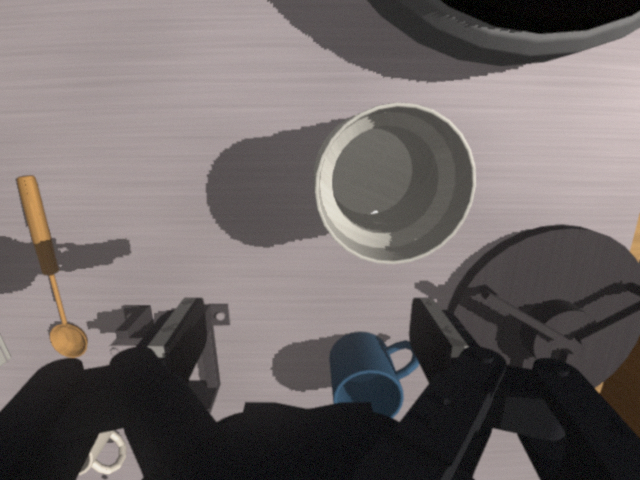

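Request:
move_arm:
  commands: "1 -2.6 -1.7 .3 0 0 0;1 -2.6 -1.7 .3 0 0 0;1 -2.6 -1.7 .3 0 0 0;1 -2.6 -1.7 .3 0 0 0;1 -2.6 -1.7 .3 0 0 0;1 -2.6 -1.7 .3 0 0 0;1 -2.6 -1.7 .3 0 0 0;1 -2.6 -1.7 .3 0 0 0;1 -2.6 -1.7 .3 0 0 0;1 -2.6 -1.7 .3 0 0 0;1 0 0 0 0 0 0;1 0 0 0 0 0 0"

```text
t: 2.97
eef_pos: [0.721, 0.1556, 0.2281]
tool_rot: [0.0, 0.001, 1.0, 0.0]
contact_force: [-0.1, 1.2, -0.9]
gripper_width: 1.002
```

Run:
```python
from h import *
im,cam=wrist(); np.savez('w2.npz',*cam)
print(cam[1], proj(place([[0,0,.0795],[.1,0,.05],[-.015,.068,0]],[.6076,.1549,-.008]),cam))
cv2.imwrite('pics/w2f.png',im[:,:,::-1]); a=im[20:270,190:440,::-1]
cv2.imwrite('pics/w2.png',cv2.resize(a,None,fx=2.4,fy=2.4,interpolation=cv2.INTER_CUBIC))
```

```text
[-0.15506038 -0.72718769  0.17058768] [[308.47280233  80.20079367]
 [307.59860043 200.51049772]
 [377.34831274  76.74465676]]
```

View pics/w2.png

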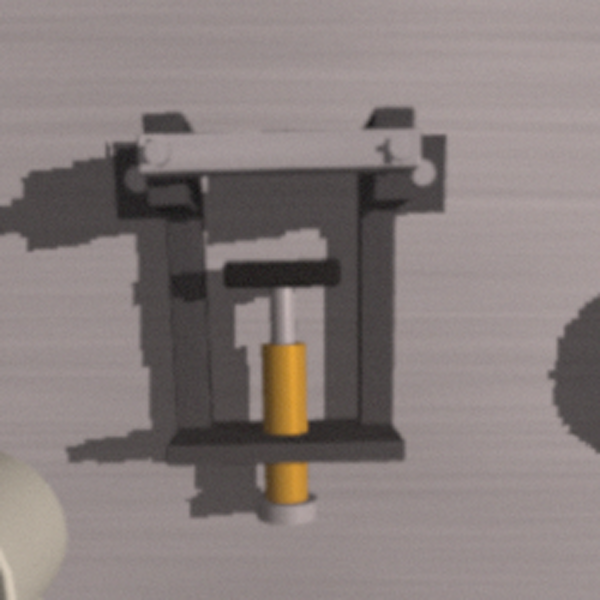

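```bash
cat > f2.py <<'E'
from h import *
np.set_printoptions(precision=4,suppress=True)
z=np.load('w2.npz'); cam=[z[k] for k in z.files]
uv=np.array([(139,135),(414,130),(415,164),(139,170),(117,143),(117,217),(445,135),(445,212),(165,461),(404,458),(224,263),(339,260)],float)
uv=np.c_[190+(uv[:,0]+.5)/2.4-.5,20+(uv[:,1]+.5)/2.4-.5]
b=.0795
g=lambda p:[[-.006,-.046,b],[-.006,.046,b],[.006,.046,b],[.006,-.046,b],[-.015,-.068,.003],[.015,-.068,.003],[-.015,.068,.003],[.015,.068,.003],[p[4],-p[3],p[5]],[p[4],p[3],p[5]],[p[6],-.022,p[7]],[p[6],.022,p[7]]]
x,r=fit([(cam,g,uv)],[.608,.155,0,.047,.105,.05,.04,.045]); print(x,np.degrees(x[2])); print(r.T)
E
python3 f2.py
```

```text
[0.609  0.153  0.0165 0.0378 0.0954 0.1117 0.0343 0.0366] 0.9456026198130817
[[-1.2474  3.1833  2.4403 -0.3365 -1.93    0.0736  0.4752 -0.3921  0.0046
  -0.004  -0.1155 -0.1129]
 [-0.738  -0.9573  1.3274  1.0822 -0.688   0.5371 -0.0376  0.0466  0.2526
  -0.2522 -0.1758  0.1798]]
```

Request:
move_arm:
  commands: "1 0 -3.55 0 0 0 0;1 0 -3.55 0 0 0 0;1 0 -3.55 0 0 0 0;1 0 -3.55 0 0 0 0;1 0 -3.55 0 0 0 0;1 0 -3.55 0 0 0 0;1 0 -3.55 0 0 0 0;1 0 -3.55 0 0 0 0;1 0 0 0 0 0 0;1 0 0 0 0 0 0"

```text
t: 3.85
eef_pos: [0.7197, -0.1294, 0.2292]
tool_rot: [0.0, 0.001, 1.0, -0.0]
contact_force: [0.4, 0.3, -0.4]
gripper_width: 0.997
```

Run:
```python
from h import *
im,cam=wrist(); np.savez('w3.npz',*cam)
print(proj(place([[0,0,.067]],[.612,-.129,.17]),cam))
cv2.imwrite('pics/w3f.png',im[:,:,::-1]); a=im[20:270,190:440,::-1]
cv2.imwrite('pics/w3.png',cv2.resize(a,None,fx=2.4,fy=2.4,interpolation=cv2.INTER_CUBIC))
```

```text
[[309.68921968  89.89650738]]
```

View pics/w3.png

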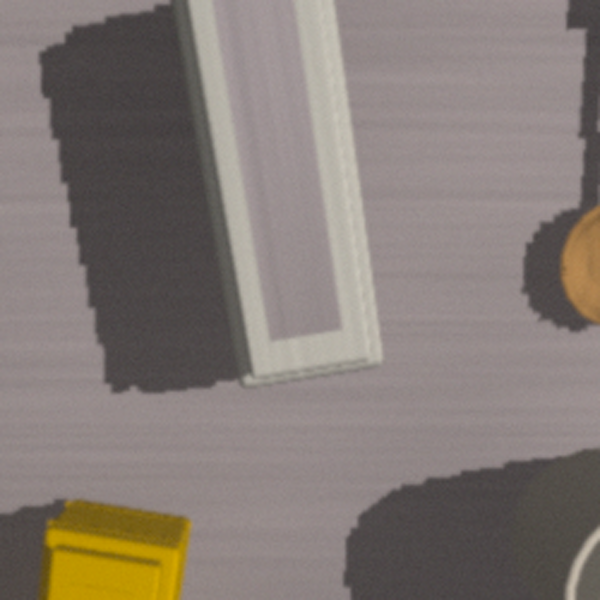

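```bash
cat > f3.py <<'E'
from h import *
np.set_printoptions(precision=4,suppress=True)
z=np.load('w3.npz'); cam=[z[k] for k in z.files]
uv=np.array([(245,385),(382,362),(333,0),(252,377),(371,357),(190,0)],float)
uv=np.c_[190+(uv[:,0]+.5)/2.4-.5,20+(uv[:,1]+.5)/2.4-.5]
g=lambda p:[[.075,-.028,.05],[.075,.028,.05],[p[3],.028,.05],[.07,-.022,.06+p[4]],[.07,.022,.06+p[4]],[p[5],-.022,.06+p[4]]]
x,r=fit([(cam,g,uv)],[.612,-.129,.17,-.06,.008,-.06]); print(x,np.degrees(x[2])); print(r.T)
E
python3 f3.py
```

```text
[ 0.6098 -0.1317  0.1596 -0.0509  0.0055 -0.0545] 9.144656514433471
[[-2.144   1.233   1.464  -0.1594  0.3058 -1.34  ]
 [ 0.6743  0.3468 -0.1141 -0.4898 -0.381   0.1396]]
```

Request:
move_arm:
  commands: "0 2.75 0 0 0 0 0;0 2.75 0 0 0 0 0;0 2.75 0 0 0 0 0;0 2.75 -0.2 0 0 0 0;0 0 0 0 0 0 -4.65;0 0 0 0 0 0 -4.65;0 0 0 3.2 0 0 0;0 0 0 3.2 0 0 0;0 0 0 3.2 0 0 0;0 0 0 3.2 0 0 0;0 0 0 0.8 0 0 0;0 0 0 0 0 0 0"
  force: 40

```text
t: 4.9
eef_pos: [0.6088, -0.1269, 0.0902]
tool_rot: [-0.002, -0.083, 0.997, 0.001]
contact_force: [-1.1, -0.4, 1.2]
gripper_width: 0.002
```

Request:
move_arm:
  commands: "0 0 0 0.4 0 0 0;0 0 0 0.3 0 0 0;0 0 0 0.2 0 0 0;0 0 0 0 0 0 0;0 0 0 0 0 0 0"

```text
t: 5.32
eef_pos: [0.6108, -0.1303, 0.0842]
tool_rot: [0.001, -0.081, 0.997, -0.0]
contact_force: [-0.8, -0.0, -0.8]
gripper_width: -0.0
```

Request:
move_arm:
  commands: "0 0 0 0.4 0 0 0;0 0 0 0.4 0 0 0;0 0 0 0.3 0 0 0;0 0 0 0 0 0 0;0 0 0 0 0 0 0"

```text
t: 5.73
eef_pos: [0.61, -0.1303, 0.0719]
tool_rot: [-0.0, -0.081, 0.997, 0.0]
contact_force: [-0.1, 0.2, -0.1]
gripper_width: -0.0
```

Request:
move_arm:
  commands: "0 0 0 0.2 0 0 0;0 0 0 0.2 0 0 0;0 0 0 0 0 0 0;0 0 0 0 0 0 0"

```text
t: 6.07
eef_pos: [0.6102, -0.1303, 0.0682]
tool_rot: [-0.0, -0.081, 0.997, 0.0]
contact_force: [-0.1, 0.5, 0.8]
gripper_width: 0.003
```

Request:
move_arm:
  commands: "0 0 0 0.1 0 0 0;0 0 0 0.1 0 0 0;0 0 0 0 0 0 0;0 0 0 0 0 0 0"

```text
t: 6.4
eef_pos: [0.6103, -0.1302, 0.0666]
tool_rot: [0.0, -0.081, 0.997, 0.0]
contact_force: [-1.7, 0.7, 4.7]
gripper_width: -0.001
```

Request:
move_arm:
  commands: "0 0 0 0.1 0 0 0;0 0 0 0.1 0 0 0;0 0 0 0.1 0 0 0;0 0 0 0 0 0 0;0 0 0 0 0 0 0"

```text
t: 6.82
eef_pos: [0.6103, -0.1302, 0.0635]
tool_rot: [0.0, -0.081, 0.997, 0.0]
contact_force: [-1.9, 0.0, 4.0]
gripper_width: -0.001
```

Request:
move_arm:
  commands: "0 0 0 0.1 0 0 0;0 0 0 0.1 0 0 0;0 0 0 0 0 0 0;0 0 0 0 0 0 0"

```text
t: 7.15
eef_pos: [0.6103, -0.1302, 0.0614]
tool_rot: [0.0, -0.081, 0.997, -0.0]
contact_force: [-1.7, -0.3, 4.7]
gripper_width: -0.001
```

Request:
move_arm:
  commands: "0 0 0 0.1 0 0 0;0 0 0 0 0 0 0;0 0 0 0 0 0 0"

```text
t: 7.4
eef_pos: [0.6103, -0.1303, 0.0604]
tool_rot: [0.0, -0.081, 0.997, 0.0]
contact_force: [-1.2, 1.2, 5.5]
gripper_width: -0.002
```

Request:
move_arm:
  commands: "0 0 0 0.05 0 0 0;0 0 0 0 0 0 0;0 0 0 0 0 0 0"

```text
t: 7.65
eef_pos: [0.6103, -0.1303, 0.0601]
tool_rot: [0.0, -0.081, 0.997, 0.0]
contact_force: [-2.4, 0.7, 7.9]
gripper_width: 0.001
```

Request:
move_arm:
  commands: "0 0 0 0.05 0 0 0;0 0 0 0 0 0 0;0 0 0 0 0 0 0"

```text
t: 7.9
eef_pos: [0.6103, -0.1303, 0.0601]
tool_rot: [0.0, -0.081, 0.997, 0.0]
contact_force: [-3.0, 0.7, 10.8]
gripper_width: -0.002
```

Request:
move_arm:
  commands: "0 0 0 0.05 0 0 0;0 0 0 0 0 0 0;0 0 0 0 0 0 0"

```text
t: 8.15
eef_pos: [0.6104, -0.1303, 0.06]
tool_rot: [0.0, -0.081, 0.997, 0.0]
contact_force: [-5.2, 0.9, 14.9]
gripper_width: -0.002
```

Request:
move_arm:
  commands: "0 0 0 -2 0 0 0;0 0 0 -3 0 0 0;1 0 0 -2.5 0 0 0;1 0 0 0 0 0 0;1 0 0 0 0 0 0;1 0 0 0 0 0 0;1 0 0 0 0 0 0;1 0 0 0 0 0 0;1 0 0 0 0 0 0;1 0 0 0 0 0 0"

```text
t: 8.98
eef_pos: [0.6099, -0.1302, 0.133]
tool_rot: [-0.001, -0.081, 0.997, 0.0]
contact_force: [0.1, -0.7, -0.1]
gripper_width: 0.999
```

Request:
move_arm:
  commands: "1 0 0 2 0 0 0;1 0 0 2 0 0 0;1 0 0 2 0 0 0;1 0 0 2 0 0 0;1 0 0 1.5 0 0 0;1 0 0 1.4 0 0 0;1 0 0 1 0 0 0;1 0 0 .7 0 0 0;1 0 0 0 0 0 0;1 0 0 0 0 0 0"

```text
t: 9.82
eef_pos: [0.6105, -0.1303, 0.0079]
tool_rot: [0.0, -0.081, 0.997, -0.0]
contact_force: [-0.4, 0.1, 0.0]
gripper_width: 0.999
```

Request:
move_arm:
  commands: "0 0 0 0 0 0 0;0 0 0 0 0 0 0;0 0 0 0 0 0 0;0 0 0 0 0 0 0;0 0 0 0 0 0 0;0 0 0 0 0 0 0;0 0 0 0 0 0 0;0 0 0 0 0 0 0"
  force: 40

```text
t: 10.48
eef_pos: [0.6111, -0.1305, 0.0088]
tool_rot: [0.001, -0.081, 0.997, -0.0]
contact_force: [-0.8, -0.6, 6.4]
gripper_width: 0.652
```

Request:
move_arm:
  commands: "0 0 0 -1 0 0 0;0 0 0 -2 0 0 0;0 0 0 -2 0 0 0;0 0 0 -2 0 0 0;0 0 0 0 0 0 4.2;0 0 0 0 0 0 4.2;0 0 0 0 0 0 0;0 0 0 0 0 0 0"

```text
t: 11.15
eef_pos: [0.6093, -0.1299, 0.0774]
tool_rot: [-0.001, -0.009, 1.0, 0.0]
contact_force: [0.5, -0.6, -6.0]
gripper_width: 0.649
```

Request:
move_arm:
  commands: "0 0 1 -1 0 0 0;0 1.05 2.7 0 0 0 0;0 1.05 2.7 0 0 0 0;0 1.05 2.7 0 0 0 0;0 1.05 2.7 0 0 0 0;0 1.05 2.7 0 0 0 0;0 1.05 2.7 0 0 0 0;0 1.05 2.7 0 0 0 0;0 1.05 2.7 0 0 0 0;0 1.05 2.7 0 0 0 0;0 1.05 2.7 0 0 0 0;0 0 0.5 0 0 0 0"

```text
t: 12.15
eef_pos: [0.4977, 0.1599, 0.0881]
tool_rot: [-0.001, -0.012, 1.0, 0.002]
contact_force: [-0.3, 1.0, -5.4]
gripper_width: 0.65
```

Request:
move_arm:
  commands: "0 0 0 0 0 0 0;0 0 0 2 0 0 0;0 0 0 2 0 0 0;0 0 0 1.5 0 0 0;0 0 0 1 0 0 0;0 0 0 0.7 0 0 0;0 0 0 0 0 0 0;0 0 0 0 0 0 0;0 0 0 0 0 0 0"

```text
t: 12.9
eef_pos: [0.5016, 0.1531, 0.0166]
tool_rot: [0.001, -0.008, 1.0, 0.0]
contact_force: [-0.7, 0.2, -4.7]
gripper_width: 0.648
```

Request:
move_arm:
  commands: "0 0 0 .4 0 0 0;0 0 0 .3 0 0 0;0 0 0 0 0 0 0;0 0 0 0 0 0 0"

```text
t: 13.23
eef_pos: [0.501, 0.1532, 0.0089]
tool_rot: [0.0, -0.008, 1.0, 0.0]
contact_force: [0.6, 0.8, -5.6]
gripper_width: 0.654
```

Request:
move_arm:
  commands: "0 0 0 .1 0 0 0;0 0 0 .1 0 0 0;0 0 0 0 0 0 0;0 0 0 0 0 0 0"

```text
t: 13.57
eef_pos: [0.501, 0.1532, 0.0088]
tool_rot: [0.0, -0.008, 1.0, 0.0]
contact_force: [-7.1, -2.4, 20.1]
gripper_width: 0.65
```

Request:
move_arm:
  commands: "0 0 0 -.15 0 0 0;1 0 0 0 0 0 0;1 0 0 0 0 0 0;1 0 0 0 0 0 0;1 0 0 0 0 0 0;1 0 0 -2 0 0 0;1 0 0 -3.8 0 0 0;1 0 0 -3.8 0 0 0;1 0 0 -3.8 0 0 0;1 0 0 -3.8 0 0 0;1 0 0 -3.8 0 0 0;1 -1.5 0 -2 0 0 0"

```text
t: 14.57
eef_pos: [0.5156, 0.1538, 0.2427]
tool_rot: [0.002, -0.008, 1.0, 0.001]
contact_force: [0.8, -0.5, 0.3]
gripper_width: 1.0
```

Request:
move_arm:
  commands: "1 -3.5 0 0 0 0 0;1 -3.5 0 0 0 0 0;1 -3.5 0 0 0 0 0;1 -3.5 0 0 0 0 0;1 -2.5 0 0 0 0 0;1 0 0 0 0 0 0;1 0 0 0 0 0 0;1 0 0 0 0 0 0"

```text
t: 15.23
eef_pos: [0.68, 0.1558, 0.2376]
tool_rot: [-0.001, -0.008, 1.0, -0.0]
contact_force: [0.7, 0.6, 0.1]
gripper_width: 0.998
```

Run:
```python
from h import *
im,cam=wrist(); np.savez('w4.npz',*cam)
print(bot.get_obs()['eef_pos'],proj(place([[0,0,.0795]],[.609,.153,.017]),cam),proj(place([[.075,0,.05],[-.075,0,.05]],[.501,.153,.017]),cam))
cv2.imwrite('pics/w4f.png',im[:,:,::-1]); a=im[0:250,190:440,::-1]
cv2.imwrite('pics/w4.png',cv2.resize(a,None,fx=2.4,fy=2.4,interpolation=cv2.INTER_CUBIC))
```

```text
[0.6798066  0.15599242 0.23800552] [[307.44901976 136.71754556]] [[309.45551749  98.30789754]
 [309.35228336 -96.28107532]]
```

View pics/w4.png

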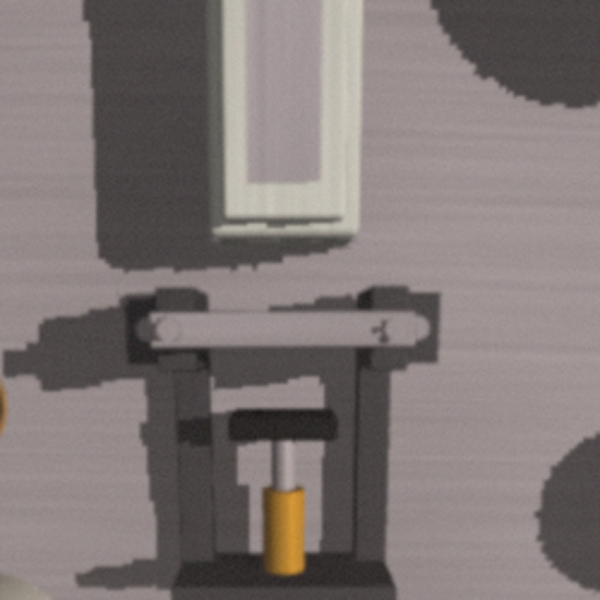

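Request:
move_arm:
  commands: "1 2.76 0 0 0 0 0;1 2.76 0 0 0 0 0;1 2.76 0 0 0 0 0;1 2.76 0 0 0 0 0;1 2.76 0 0 0 0 0;1 2.76 0 0 0 0 0;1 2.76 0 0 0 0 0;1 2.76 0 0 0 0 0;1 0 0 0 0 0 0;1 0 0 0 0 0 0;1 0 0 2 0 0 0;1 0 0 2 0 0 0"

```text
t: 16.28
eef_pos: [0.4617, 0.1531, 0.1994]
tool_rot: [0.002, -0.008, 1.0, 0.001]
contact_force: [-0.3, 0.3, -0.7]
gripper_width: 0.999
```

Request:
move_arm:
  commands: "1 0 0 3 0 0 0;1 0 0 3 0 0 0;1 0 0 3 0 0 0;1 0 0 2 0 0 0;1 0 0 2 0 0 0;1 0 0 2 0 0 0;1 0 0 1.5 0 0 0;1 0 0 1 0 0 0;1 0 0 .7 0 0 0;1 0 0 0 0 0 0;1 0 0 0 0 0 0"

```text
t: 17.2
eef_pos: [0.4605, 0.1525, 0.0165]
tool_rot: [0.0, -0.008, 1.0, 0.0]
contact_force: [-0.7, 0.2, 0.6]
gripper_width: 0.997
```

Request:
move_arm:
  commands: "1 0 0 .5 0 0 0;1 0 0 0 0 0 0;0 0 0 0 0 0 0;0 0 0 0 0 0 0;0 0 0 0 0 0 0;0 0 0 0 0 0 0;0 0 0 0 0 0 0;0 0 0 0 0 0 0;0 0 0 0 0 0 0"
  force: 30

```text
t: 17.95
eef_pos: [0.4603, 0.1526, 0.0117]
tool_rot: [0.0, -0.008, 1.0, 0.0]
contact_force: [-0.4, 0.5, 5.7]
gripper_width: 0.649
```

Request:
move_arm:
  commands: "0 0 0 -.05 0 0 0;0 -.3 -.02 0 0 0 0;0 -.4 -.02 0 0 0 0;0 -.4 -.01 0 0 0 0;0 -.4 0 0 0 0 0;0 0 0 0 0 0 0;0 0 0 0 0 0 0"

```text
t: 18.53
eef_pos: [0.475, 0.1522, 0.0117]
tool_rot: [-0.0, -0.008, 1.0, -0.0]
contact_force: [-0.4, 0.4, 1.5]
gripper_width: 0.657
```

Request:
move_arm:
  commands: "0 -.4 0 0 0 0 0;0 -.4 0 0 0 0 0;0 -.4 0 0 0 0 0;0 -.4 0 0 0 0 0;0 0 0 0 0 0 0;0 0 0 0 0 0 0"

```text
t: 19.03
eef_pos: [0.4911, 0.1525, 0.0117]
tool_rot: [0.0, -0.008, 1.0, 0.0]
contact_force: [-1.1, -0.1, 1.0]
gripper_width: 0.651
```

Request:
move_arm:
  commands: "0 -.4 0 0 0 0 0;0 -.4 0 0 0 0 0;0 -.4 0 0 0 0 0;0 -.4 0 0 0 0 0;0 -.2 0 0 0 0 0;0 -.2 0 0 0 0 0;0 -.2 0 0 0 0 0;0 -.2 0 0 0 0 0;0 0 0 0 0 0 0;0 0 0 0 0 0 0"

```text
t: 19.87
eef_pos: [0.5146, 0.1528, 0.0118]
tool_rot: [-0.0, -0.008, 1.0, -0.0]
contact_force: [-4.1, 0.1, 4.7]
gripper_width: 0.652
```

Request:
move_arm:
  commands: "0 -.2 0 0 0 0 0;0 -.2 0 0 0 0 0;0 -.2 0 0 0 0 0;0 0 0 0 0 0 0;0 0 0 0 0 0 0"

```text
t: 20.28
eef_pos: [0.5209, 0.1529, 0.0118]
tool_rot: [-0.0, -0.008, 1.0, -0.0]
contact_force: [-4.3, 0.4, 3.9]
gripper_width: 0.651
```

Request:
move_arm:
  commands: "0 -.1 0 0 0 0 0;0 -.1 0 0 0 0 0;0 -.1 0 0 0 0 0;0 0 0 0 0 0 0;0 0 0 0 0 0 0"

```text
t: 20.7
eef_pos: [0.5236, 0.1529, 0.0118]
tool_rot: [-0.0, -0.008, 1.0, -0.0]
contact_force: [-4.6, 0.6, 5.8]
gripper_width: 0.653
```

Request:
move_arm:
  commands: "0 -.1 0 0 0 0 0;0 -.1 0 0 0 0 0;0 0 0 0 0 0 0;0 0 0 0 0 0 0"

```text
t: 21.03
eef_pos: [0.5256, 0.153, 0.0118]
tool_rot: [-0.0, -0.008, 1.0, -0.0]
contact_force: [-3.7, -1.0, 6.2]
gripper_width: 0.653
```

Request:
move_arm:
  commands: "0 -.1 0 0 0 0 0;0 -.1 0 0 0 0 0;0 0 0 0 0 0 0;0 0 0 0 0 0 0"

```text
t: 21.37
eef_pos: [0.5274, 0.153, 0.0117]
tool_rot: [-0.001, -0.008, 1.0, -0.0]
contact_force: [-5.1, -0.4, 5.8]
gripper_width: 0.65
```

Request:
move_arm:
  commands: "0 -.1 0 0 0 0 0;0 -.1 0 0 0 0 0;0 0 0 0 0 0 0;0 0 0 0 0 0 0"

```text
t: 21.7
eef_pos: [0.5285, 0.1529, 0.0117]
tool_rot: [-0.001, -0.008, 1.0, -0.0]
contact_force: [-8.1, -0.9, 9.0]
gripper_width: 0.653
```

Request:
move_arm:
  commands: "0 -.1 0 -.03 0 0 0;0 -.1 0 0 0 0 0;0 0 0 0 0 0 0;0 0 0 0 0 0 0"

```text
t: 22.03
eef_pos: [0.5298, 0.1529, 0.0118]
tool_rot: [-0.002, -0.008, 1.0, -0.0]
contact_force: [-9.9, -0.6, 9.1]
gripper_width: 0.651
```

Request:
move_arm:
  commands: "0 -.1 0 0 0 0 0;0 -.1 0 0 0 0 0;0 0 0 0 0 0 0;0 0 0 0 0 0 0"

```text
t: 22.37
eef_pos: [0.5308, 0.1529, 0.0117]
tool_rot: [-0.003, -0.008, 1.0, -0.0]
contact_force: [-12.0, -0.3, 11.9]
gripper_width: 0.652
```

Request:
move_arm:
  commands: "0 0 0 -.08 0 0 0;0 -.1 0 0 0 0 0;0 -.1 0 0 0 0 0;0 0 0 0 0 0 0;0 0 0 0 0 0 0"

```text
t: 22.78
eef_pos: [0.5322, 0.1528, 0.0118]
tool_rot: [-0.004, -0.008, 1.0, -0.001]
contact_force: [-11.5, -1.1, 5.0]
gripper_width: 0.651
```

Request:
move_arm:
  commands: "0 -.1 0 -.02 0 0 0;0 -.1 0 -.02 0 0 0;0 0 0 0 0 0 0;0 0 0 0 0 0 0"

```text
t: 23.12
eef_pos: [0.5337, 0.1528, 0.0118]
tool_rot: [-0.004, -0.008, 1.0, -0.001]
contact_force: [-11.3, -0.1, 2.5]
gripper_width: 0.653
```

Request:
move_arm:
  commands: "0 -.05 0 0 0 0 0;0 0 0 0 0 0 0;0 0 0 0 0 0 0;0 0 0 0 0 0 0;0 0 0 0 0 0 0;0 0 0 0 0 0 0;0 0 0 0 0 0 0;0 0 0 0 0 0 0;0 0 0 0 0 0 0;0 0 0 0 0 0 0;0 0 0 0 0 0 0;0 0 0 0 0 0 0"

```text
t: 24.12
eef_pos: [0.5337, 0.1528, 0.0118]
tool_rot: [-0.004, -0.009, 1.0, -0.001]
contact_force: [-12.6, 0.5, 4.7]
gripper_width: 0.651
```

Request:
move_arm:
  commands: "0 0 0 0 0 0 0;0 0 0 0 0 0 0;0 0 0 0 0 0 0;0 0 0 0 0 0 0"

```text
t: 24.45
eef_pos: [0.5337, 0.1527, 0.0118]
tool_rot: [-0.004, -0.008, 1.0, -0.001]
contact_force: [-12.2, -1.0, 5.2]
gripper_width: 0.655
```

Run:
```python
from h import *
im=bot.read_camera('scene')['img'][:,:,::-1].astype(np.uint8); a=cv2.imread('pics/scene0.png')
cam=w2c('scene')
# orange tail behind plate + knob at approx (350,343)
for n,(x0,x1,y0,y1) in dict(knob=(342,362,332,354),plate=(364,378,332,358)).items():
    t=a[y0:y1,x0:x1].astype(np.float32); c=np.ascontiguousarray(im[y0-6:y1+6,x0-8:x1+8]).astype(np.float32)
    r=cv2.matchTemplate(c,t,cv2.TM_CCOEFF_NORMED); _,m,_,l=cv2.minMaxLoc(r)
    x,y=l; f=lambda v:(v[0]-v[2])/(2*(v[0]+v[2]-2*v[1]))
    print(n,m,x-8+f(r[y,x-1:x+2]),y-6+f(r[y-1:y+2,x]))
print(np.diff(proj(place([[.11,0,.03],[.117,0,.03]],[.609,.153,.017]),cam),axis=0))
cv2.imwrite('pics/s2.png',cv2.resize(im[270:365,300:420],None,fx=6,fy=6,interpolation=cv2.INTER_CUBIC))
```

```text
knob 0.9996461272239685 0.0040502283 -0.004021838
plate 0.8860634565353394 -0.119294 0.06023888
[[-2.24173258  1.64270756]]
```

View pics/s2.png

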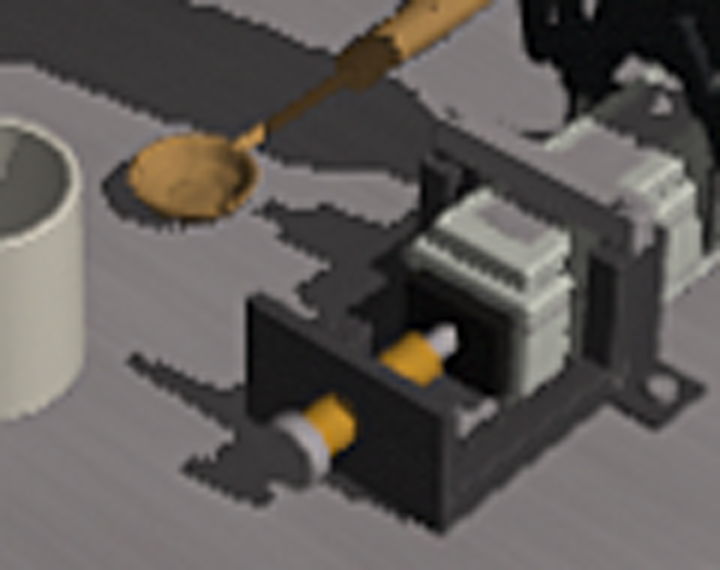

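Request:
move_arm:
  commands: "1 .25 0 0 0 0 0;1 .2 0 0 0 0 0;1 0 0 0 0 0 0;1 0 0 0 0 0 0;1 0 0 0 0 0 0;1 0 0 0 0 0 0;1 0 0 0 0 0 0;1 0 0 0 0 0 0"

```text
t: 25.22
eef_pos: [0.5343, 0.1531, 0.0133]
tool_rot: [0.0, -0.008, 1.0, 0.0]
contact_force: [-0.4, 0.2, 0.4]
gripper_width: 1.001
```

Request:
move_arm:
  commands: "1 0 0 -1 0 0 0;1 0 0 -2 0 0 0;1 0 0 -3 0 0 0;1 0 0 -3.5 0 0 0;1 0 0 -3.5 0 0 0;1 0 0 -3.5 0 0 0;1 0 0 -3.5 0 0 0;1 0 0 -3 0 0 0;1 -3 0 0 0 0 0;1 -3 0 0 0 0 0;1 -3 0 0 0 0 0;1 -3 0 0 0 0 0"

```text
t: 26.22
eef_pos: [0.6552, 0.155, 0.2447]
tool_rot: [0.001, -0.008, 1.0, 0.0]
contact_force: [0.4, 0.7, 0.4]
gripper_width: 1.0
```

Request:
move_arm:
  commands: "1 -3 0 0 0 0 0;1 -1 0 0 0 0 0;1 0 0 0 0 0 0;1 0 0 0 0 0 0;1 0 0 0 0 0 0"

```text
t: 26.63
eef_pos: [0.6931, 0.1556, 0.2436]
tool_rot: [-0.0, -0.008, 1.0, 0.0]
contact_force: [-0.1, 0.3, 0.0]
gripper_width: 1.0
```

Run:
```python
from h import *
im,cam=wrist(); print(bot.get_obs()['eef_pos'],bot.get_obs()['contact_force'])
s=bot.read_camera('scene')['img']
a=cv2.resize(im[0:270,170:450,::-1],(560,540)); b=cv2.resize(s[230:365,260:420,::-1],(240,202))
c=np.zeros((540,800,3),np.uint8); c[:,:560]=a; c[:202,560:]=b; cv2.imwrite('pics/w5.png',c)
```

```text
[0.69298786 0.15574357 0.24370616] [-0.50749377 -0.59441594  1.0348377 ]
```

View pics/w5.png

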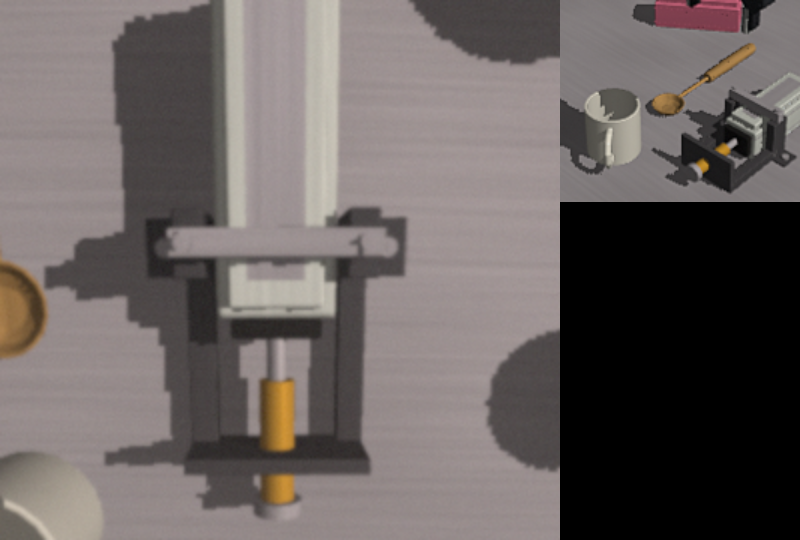

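```bash
python3 -c "
from station import bot
print(bot.hand_in())"
```

```text
the job is handed in; nothing more can be done
None
```

The job is done and handed in at about 27 s: the lid is home and the tin is standing under the bar against the spring stop. `hand_in` gives no verdict, so what follows rests on my own checks.

- **Lid:** I pressed it down with the closed fingers. It slid against about 5 N and stopped hard at 60.0 mm, with at most 15 N.
- **Carrying and setting down:** I gripped the tin at its centre, lifted it over the spoon and set it down in front of the lane. Setting it down briefly pressed it on the bench with about 20 N.
- **Pushing:** I gripped it again about 42 mm behind the centre and pushed it in at about 1–1.5 mm per step near the stop. Total push force was at most 12.6 N, including the tin's drag on the bench.
- **Stop:** It was pressed back about 7 mm and held for 1.3 s before I let go. Arm travel and force put it at about 6.5–7 mm. The scene picture put it at about 7.5 mm, but that is only good to 1–2 mm.
- **Last picture:** After letting go, the tin was straight in the lane under the bar, touching the pad. The spoon and white mug had not moved, and the hand was well clear with no contact force. I did not check the jug, bowls, dish or blue mug in that picture; the arm stayed clear of where I had placed them.

One check disagreed: the first scene and side camera fit put the gauge about 2 mm and 1.5° off the wrist camera's result. I used the wrist camera's, and the tin went in with no side force beyond about 1 N.

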